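# Transfer a tool carrier to the cooling rail and latch it home

## Task

Lift the carrier with the orange grip tab over the red end stop of its rail, hang it on the next rail (the one with the red stop collar) at its open end, before the yellow latch, and then slide it gently along the rail, past the yellow spring latch, fully home against the collar, until the latch has snapped out behind it and it stays there by itself with the green switch pin held in. Leave the other carrier hanging on its rail and do not disturb the flux jar.

Things in the scene. Friction and masses are not known exactly. Their poses are not given: they have to be found in the camera images.
- carrier_grip (a point): Carrier to move, 0.2-0.35 kg: steel saddle with an orange upright grip tab. Point: grip centre of the tab, 33 mm above the bridge's underside, which rests on the rail. Tab 14 mm thick along x (across the rail), 40 mm along y (along the rail), 10 to 50 mm above the underside. Grasp it from above across the 14 mm. Saddle 60 mm long (y), 28 mm wide; see other_grip for its legs. z up.
- other_grip (a point): Same point of the other carrier (grey tab, same shape), on the first rail on either side of the orange one; it stays. Each carrier: bridge 10 mm thick, two legs 6 mm thick hanging 45 mm down, 16 mm gap between them, lips flared below (lead-in 5 mm each side); a tool bit on each leg hangs to 72 mm below the bridge's underside and reaches 26 mm sideways from the middle.
- rail_a_top (a point): Middle of the top edge of the first rail, 130 mm above the table. The rail is a flat bar 12 mm thick with a rounded top, 28 mm deep, along this frame's y, 240 mm long, with a red end stop at each end (116 mm from the middle) standing 18 mm above the rail top. z up.
- rail_a: First rail with its grey base plate (110 x 260 x 10 mm). Origin under the middle of the base, on the table; rail along y, rail top at z = 130 mm.
- rail_b_entry (a point): Top edge of the next rail (130 mm above the table), where to hang the carrier first, bridge centred here. Bar as the first rail, 320 mm long, along y from +75 (red end stop, 18 mm high, at +71) to -245 mm. Slide towards -y. A red collar is clamped near the far end, its rigid stop face at y = -177 to -217 mm: set anew each time, not reported; see it or feel for it.
- rail_b: Next rail with base plate (110 x 340 x 10 mm), collar, latch and switch. Origin under the middle of the base, on the table; rail along y, top at z = 130 mm, entry point at y = +85 mm. The latch arm is on the +x side, lower than the rail top; the collar stands 12 mm above the rail top. Never press the carrier on rail, latch or collar with 30 N.
- pawl (a joint): Yellow spring latch on the collar: 0 = out (in the way, or snapped in behind the carrier); passing carrier pushes it in 3 to 7 mm (limit 10). Ramp begins 94 mm before the stop face, square back 63 mm before it, so the 60 mm carrier has 3 mm of room. Passing it takes up to about 8 N along the rail. Value in m.
- switch (a joint): Green switch pin in the collar's stop face: 0 = out (6 mm proud), 0.006 m = pushed flush by a carrier touching the stop face; 3 to 6 mm when a carrier is latched home. Pushing it takes 1.5 to 4 N; the stop face behind it is rigid.
- flux_jar: White flux jar with a blue lid, 80 mm across, 140 mm tall, standing on the bench, a bystander; origin at the centre of its underside.

How it is judged:
By the outcome, as a careful person would: the job done as asked, in the order asked, and still so for the second after the job is handed in, with the robot touching nothing.
It also fails if it takes over 72 s, if anything falls off the work surface, if the arm or the gripper's body presses on something with over 40 N, if the wrist force passes 120 N, or if a joint passes its speed limit or range.

## Robot

A 6-joint arm with a two-finger parallel gripper is mounted at the origin on the work surface. World frame = base frame: x ahead of the robot, y to its left, z up, the work surface at z = 0. Lengths are in mm, angles in rad, forces in N, time in s.
With the tool pointing down it reaches from about 350 to 775 mm from the base axis. Payload 7.3 kg.
Tool frame: the origin (TCP) lies at the very end of the fingers, on their centre line; the grasp point (between the pads) lies 19 mm behind it; z points along the fingers, y is the direction in which the jaws open and shut (so a half turn about z gives the same grasp; the last joint's range is limited). The gripper opens to 92 mm and grips with 3 to 60 N. Pads are 19 mm wide; open, the fingers measure 130 mm over their backs; the gripper's body (75 mm by 190 mm) begins 47 mm behind the grasp point.
Start: joints at [0.975, 0.342, 1.524, -0, 1.275, -0.146], TCP at [228.251, 472.807, 226.741] pointing down, gripper open.
Joint ranges: [-2.53, 2.53], [-0.77, 2.02], [0.04, 2.7], [-1, 4.14], [0.28, 2.66], [-3.11, 3.11]. Speed limits (rad/s): [2.57, 2.57, 3.14, 3.14, 3.14, 3.14].

## Interface

Orientations are given as [roll, pitch, yaw] about the fixed x, y, z axes, in that order (R = Rz(yaw) Ry(pitch) Rx(roll)).
In Python, from plant import bot gives the robot as it stands.
- The arm moves only by the tool arm_command, never from a script. Its argument "targets" is a list of rows, each an object of numbers: "x", "y", "z": the shift along the world's x, y, z in cm; "roll": the turn about the world's z in rad. In form: [{"x": .., "y": .., "z": .., "roll": ..}, ...]. A call has 1 to 8 rows; each row is the pose to reach, as a shift and turn from the pose commanded when the call began; what a row does not reach only later rows make up. A row lasts 1/12 s, in which the tool goes at most 41.7 mm and 7.16 degrees, less where a joint would pass 70% of its speed; a pose out of reach is approached as far as the arm can. A call with a gripper value outside its range is refused whole. "fingers" is the opening, from 0 (shut) to 1 (fully open), set as the call begins (left out, the last holds). The fingers move at their own pace and stop on an object; the grip force is fixed at half the most. Time passes only in rows, so rows that repeat a pose let the fingers close. It gives the time, the measured TCP pose, the force and the opening at its end, in the units of the state.
- bot.get_obs(): the state, without advancing time (a new reading comes with each control period).
- bot.capture(name): name is "scene" or "top"; returns a dict with "img" (400x640x3 uint8, blue, green, red), "fx", "fy", "cx", "cy" (pixels), "position" and "rotation" of the camera in the world. Camera axes: x right, y down, z forward; pixel columns grow to the right and rows downward; lengths in mm; the calibration is good to about 2 mm. A picture is of the moment at which its call begins. There is no depth.
- bot.close_job(): hands the job in, once; it reports no verdict.
The state is a dict: "time": time; "joint_positions": joint angles; "dq": joint speeds; "tau": joint torques, N m; "tool_pos": TCP position; "tcp_rot": TCP orientation; "contact_force": force on the tool from outside, world axes, zero at the start; "moment": the same for the moment, N m; "grip_width": finger opening in mm.
Only numpy, scipy, OpenCV 4.12 (cv2) and the standard library are available. Lean on these libraries where they do the work, as an engineer would, in place of code of your own. Each camera call takes 0.05 s, during which the arm holds its last target.

## Working session

There is one attempt and no reset: what is moved stays moved. The work goes in short steps, Python scripts to look and compute and a tool call to move; the robot and the scene stay as the last step left them, time stands still between calls to the robot, and variables do not carry over. Pictures are saved under pics/ and viewed, and the job is handed in when it is done.

Besides the shell and the picture viewer there is one more tool, called after "Emit:" as name(argument=value, ...) on one line, values as JSON. arm_command: Moves the arm, as the interface text tells. Its arguments: {"type":"object","properties":{"targets":{"type":"array","items":{"type":"object","properties":{"x":{"type":"number"},"y":{"type":"number"},"z":{"type":"number"},"roll":{"type":"number"}}}},"fingers":{"type":"number"}},"required":["targets"]}

```bash
ls; mkdir -p pics; cat > h.py <<'E'
from plant import bot
import numpy as np, cv2
def cap(n,f):
    c=bot.capture(n); cv2.imwrite('pics/'+f,c['img']); np.save('pics/'+f+'.npy',{k:np.array(v) for k,v in c.items()},allow_pickle=True); return c
def load(f): return np.load('pics/'+f+'.npy',allow_pickle=True).item()
def ray(c,u,v):
    d=np.array([(u-c['cx'])/c['fx'],(v-c['cy'])/c['fy'],1.]); return np.array(c['position']),np.array(c['rotation'])@d
def atz(c,u,v,z):
    p,d=ray(c,u,v); return p+d*(z-p[2])/d[2]
def proj(c,P):
    q=np.array(c['rotation']).T@(np.array(P,float)-np.array(c['position'])); return np.array([c['cx']+c['fx']*q[0]/q[2],c['cy']+c['fy']*q[1]/q[2]])
def crop(f,x0,y0,x1,y1,s,o):
    i=cv2.imread('pics/'+f)[y0:y1,x0:x1]; cv2.imwrite('pics/'+o,cv2.resize(i,None,fx=s,fy=s,interpolation=cv2.INTER_CUBIC))
E
python3 - <<'E'
from h import *
for n in('scene','top'):
    c=cap(n,n+'0.png'); print({k:np.round(v,3).tolist() for k,v in c.items() if k!='img'})
print(bot.get_obs())
E
```

```text
pics
{'fx': 375.218, 'fy': 375.218, 'cx': 323.148, 'cy': 199.125, 'position': [1186.927, -241.464, 681.817], 'rotation': [-2.278, -0.001, 1.217]}
{'fx': 505.067, 'fy': 505.067, 'cx': 323.579, 'cy': 201.231, 'position': [474.596, 12.273, 1227.729], 'rotation': [-3.044, -0.007, -1.584]}
{'time': 0.1, 'joint_positions': array([ 9.75017856e-01,  3.42633789e-01,  1.52492680e+00, -1.94135798e-05,
        1.27538439e+00, -1.45992198e-01]), 'dq': array([ 1.04007976e-03, -4.12457781e-04, -1.84048623e-03,  1.59615775e-05,
       -1.30727102e-03,  3.80537727e-04]), 'tau': array([ 2.07288984e-03, -4.32001269e+01, -2.44696140e+01,  7.20398873e-02,
        5.26024529e-02, -6.43196677e-05]), 'tool_pos': array([228.03221597, 472.48957686, 226.12259922]), 'tcp_rot': array([-3.14025201e+00, -1.78360629e-04,  2.69181193e+00]), 'contact_force': array([-0.45242563, -1.10039449, -0.44593549]), 'moment': array([-0.02343989, -0.00691653,  0.00879992]), 'grip_width': 92.05753162292949}
```

Rotation is given as roll/pitch/yaw; I'll convert it.

```bash
sed -i "s/^import numpy.*/&\nfrom scipy.spatial.transform import Rotation as Ro/; s/c=bot.capture(n); /c=bot.capture(n); c['rotation']=Ro.from_euler('xyz',np.array(c['rotation'])).as_matrix(); /" h.py
python3 - <<'E'
from h import *
for n in('scene','top'):
    c=cap(n,n+'0.png'); print(proj(c,[0,0,0]),proj(c,[228,472.6,226]))
E
```

```text
[271.50128665 126.97459845] [431.20740675  71.00769752]
[328.07255304 455.5620283 ] [ 81.99029119 383.08188086]
```

View pics/scene0.png

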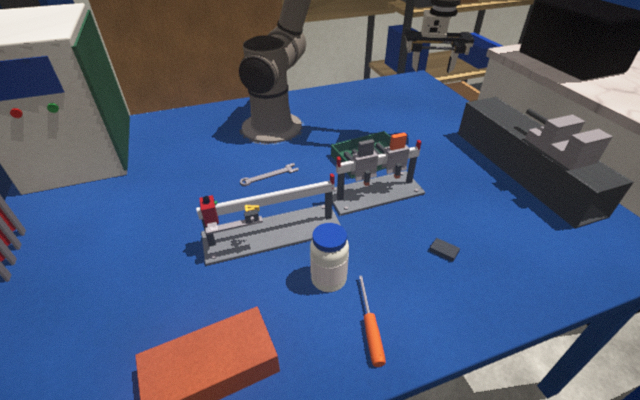

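View pics/top0.png

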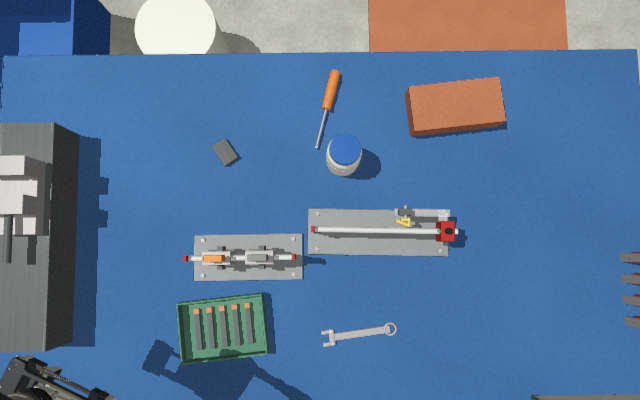

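```bash
python3 - <<'E'
from h import *
crop('top0.png',175,195,315,300,5.7,'t1.png')
crop('top0.png',300,195,470,270,4.7,'t2.png')
crop('scene0.png',320,120,440,220,6,'s1.png')
crop('scene0.png',190,165,350,265,5,'s2.png')
E
```

```text
(no output)
```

View pics/t1.png

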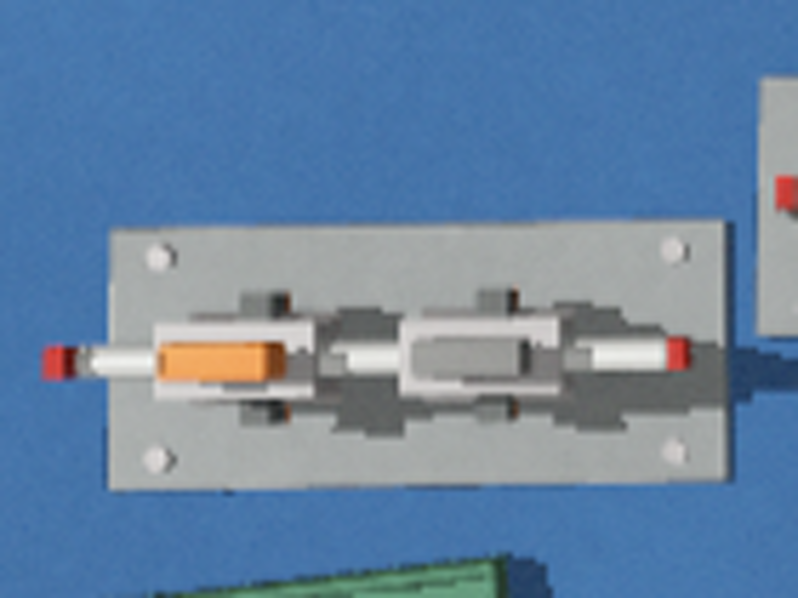

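View pics/t2.png

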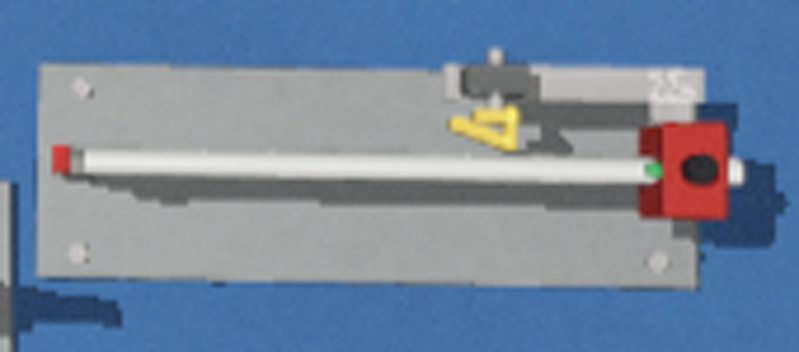

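View pics/s1.png

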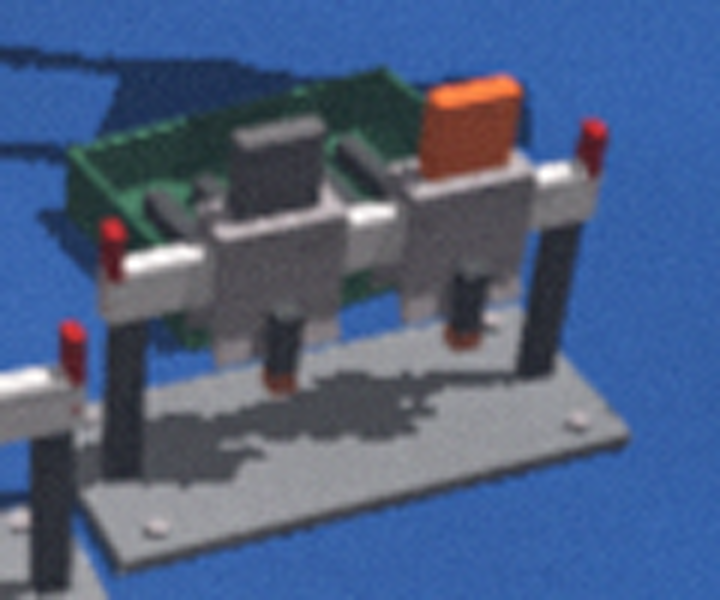

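View pics/s2.png

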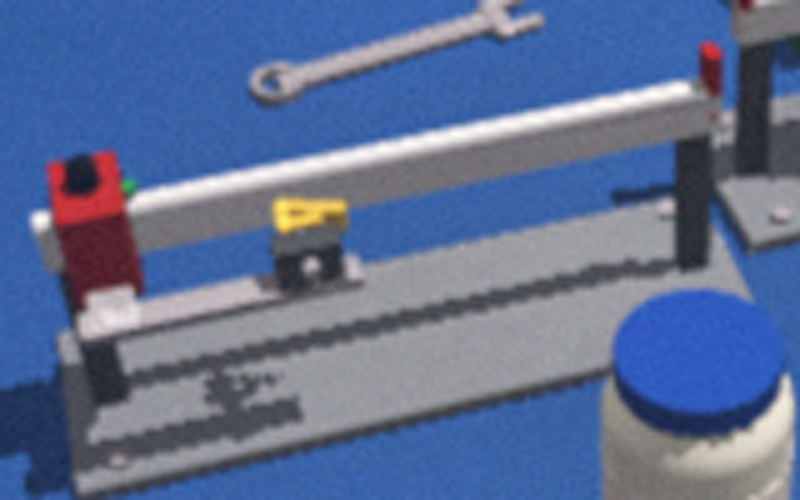

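```bash
python3 - <<'E'
from h import *
c=load('top0.png')
def t1(x,y,z): return atz(c,175+(x+.5)/5.7-.5,195+(y+.5)/5.7-.5,z)
def t2(x,y,z): return atz(c,300+(x+.5)/4.7-.5,195+(y+.5)/4.7-.5,z)
def ang(a,b): d=a-b; return np.degrees(np.arctan2(-d[0],d[1]))
P=lambda n,v: print(n,np.round(v,1))
P('tab',t1(213,361,180)); P('tabL',t1(160,361,180));P('tabR',t1(267,361,180))
P('gtab',t1(465,356,180))
a,b=t1(56,362,148),t1(678,353,148); P('stopsA',[a,b]);print(ang(a,b),np.linalg.norm(a-b))
print('plateA',ang(t1(110,231,10),t1(727,221,10)),ang(t1(110,490,10),t1(727,481,10)))
P('A ctr plate',np.mean([t1(110,231,10),t1(727,221,10),t1(110,490,10),t1(727,481,10)],0))
print('bolts A',ang(t1(158,257,10),t1(673,250,10)),ang(t1(158,459,10),t1(675,452,10)))
P('stopB',t2(62,158,148)); a,b=t2(85,159,130),t2(640,169,130); P('railB',[a,b]); print(ang(a,b))
P('Bend',t2(743,171,130))
print('plateB',ang(t2(38,276,10),t2(696,288,10)), ang(t2(78,252,10),t2(658,262,10)))
P('plateB corners',[t2(40,63,10),t2(38,276,10),t2(696,288,10)])
P('collar top face corners',[t2(663,122,142),t2(728,122,142),t2(728,218,142)])
P('collar bottomleft',[t2(640,130,112)])
P('pawl tips',[t2(452,123,118),t2(517,108,118),t2(517,148,118)])
P('jar',atz(c,345,149,140))
s=load('scene0.png')
def s1(x,y,z): return atz(s,320+(x+.5)/6-.5,120+(y+.5)/6-.5,z)
def s2(x,y,z): return atz(s,190+(x+.5)/5-.5,165+(y+.5)/5-.5,z)
P('S tab top corners',[s1(430,97,180),s1(520,87,180),s1(505,75,180),s1(440,82,180)])
P('S jar',s2(700,360,140))
P('S collar',[s2(58,222,142),s2(120,212,142),s2(50,163,142),s2(112,152,142)])
P('S stopB top',s2(710,46,148));P('S stopA',[s1(113,225,148),s1(594,125,148)])
for p in [(0,0,0)]: pass
E
```

```text
tab [462.9 235.3 180. ]
tabL [463.2 254.4 180. ]
tabR [462.7 215.9 180. ]
gtab [463.5 144.4 180. ]
stopsA [[463.  300.5 148. ]
 [463.2  69.1 148. ]]
0.060272114307392044 231.3469218489333
plateA 0.18051625311633138 0.04671783673759418
A ctr plate [462.3 185.2  10. ]
bolts A 0.026422537279558244 -0.008081458674167664
stopB [522.8  27.5 148. ]
railB [[ 523.    17.2  130. ]
 [ 515.  -239.5  130. ]]
-1.7750987926909947
Bend [ 513.5 -287.2  130. ]
plateB -1.8012761034805929 -1.741637265491212
plateB corners [[ 577.9   40.3   10. ]
 [ 468.9   42.4   10. ]
 [ 458.3 -293.6   10. ]]
collar top face corners [[ 536.  -248.1  142. ]
 [ 535.6 -278.   142. ]
 [ 491.7 -276.3  142. ]]
collar bottomleft [[ 534.  -244.3  112. ]]
pawl tips [[ 538.1 -154.9  118. ]
 [ 544.8 -185.5  118. ]
 [ 526.  -185.   118. ]]
jar [695.4 -44.7 140. ]
S tab top corners [[462.7 213.4 180. ]
 [468.7 253.6 180. ]
 [457.7 252.6 180. ]
 [453.2 223.3 180. ]]
S jar [705.1 -48.8 140. ]
S collar [[ 535.4 -278.8  142. ]
 [ 538.1 -252.9  142. ]
 [ 494.1 -277.6  142. ]
 [ 495.9 -250.7  142. ]]
S stopB top [521.9  26.7 148. ]
S stopA [[462.3  68.3 148. ]
 [463.2 299.7 148. ]]
```

Emit:
arm_command(targets=[{"x": 1, "y": -1, "z": 0.5, "roll": -0.06}, {"x": 3, "y": -3, "z": 1, "roll": -0.16}, {"x": 5.5, "y": -5.5, "z": 1.5, "roll": -0.28}, {"x": 8, "y": -8, "z": 2, "roll": -0.4}, {"x": 10.5, "y": -10.5, "z": 2.3, "roll": -0.52}, {"x": 13, "y": -13, "z": 2.3, "roll": -0.64}, {"x": 15.5, "y": -15.5, "z": 2.3, "roll": -0.75}, {"x": 17.5, "y": -17.5, "z": 2.3, "roll": -0.85}], fingers=0.8)

```text
time: 0.87
tool_pos: [404.7, 295.9, 249.7]
tcp_rot: [3.141, 0.0, 1.835]
contact_force: [-0.2, 1.6, -0.0]
grip_width: 73.3
```

Emit:
arm_command(targets=[{"x": 1.8, "y": -1.8, "z": 0, "roll": -0.09}, {"x": 3.5, "y": -3.6, "z": 0, "roll": -0.17}, {"x": 4.8, "y": -5.0, "z": 0, "roll": -0.23}, {"x": 5.6, "y": -5.9, "z": 0, "roll": -0.26}, {"x": 5.97, "y": -6.26, "z": 0, "roll": -0.271}, {"x": 5.97, "y": -6.26, "z": 0, "roll": -0.271}, {"x": 5.97, "y": -6.26, "z": 0, "roll": -0.271}])

```text
time: 1.45
tool_pos: [462.4, 235.7, 249.6]
tcp_rot: [-3.141, -0.0, 1.572]
contact_force: [1.0, 0.6, -0.8]
grip_width: 73.4
```

Emit:
arm_command(targets=[{"z": -1}, {"z": -2.5}, {"z": -4}, {"z": -5}, {"z": -5.5}, {"z": -5.5}], fingers=0.6)

```text
$.targets[0]: bad value
```

```bash
python3 - <<'E'
from h import *
print(bot.get_obs()['tool_pos'])
cap('scene','scene1.png');cap('top','top1.png')
crop('scene1.png',320,60,440,220,3.7,'s3.png')
crop('top1.png',175,195,315,300,5.7,'t3.png')
E
```

```text
[462.43434005 235.68387608 249.6163541 ]
```

View pics/s3.png

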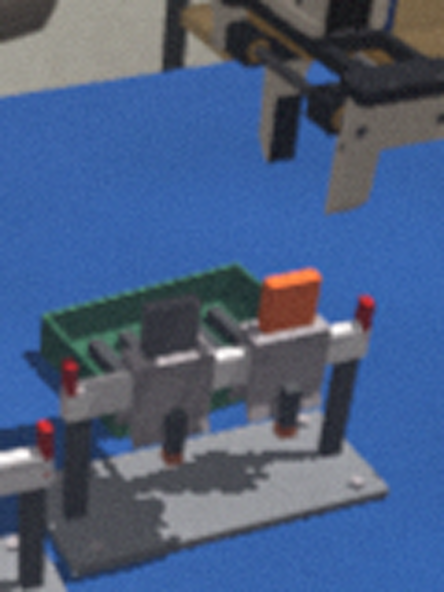

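View pics/t3.png

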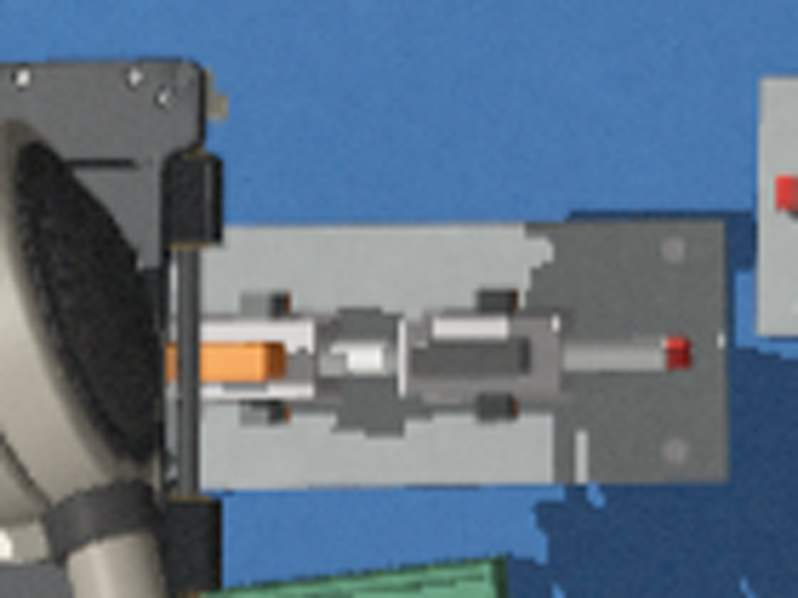

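The move was refused because each row needs all four keys, so the arm stayed at z≈250. In the scene crop the open fingers hang clear above, and the orange tab is at crop (290,300). I'll repeat the move with complete rows.

Emit:
arm_command(targets=[{"x": 0, "y": 0, "z": -1, "roll": 0}, {"x": 0, "y": 0, "z": -2.5, "roll": 0}, {"x": 0, "y": 0, "z": -4, "roll": 0}, {"x": 0, "y": 0, "z": -5, "roll": 0}, {"x": 0, "y": 0, "z": -5.5, "roll": 0}, {"x": 0, "y": 0, "z": -5.5, "roll": 0}], fingers=0.7)

```text
time: 2.05
tool_pos: [462.1, 235.3, 193.4]
tcp_rot: [-3.139, 0.001, 1.571]
contact_force: [0.4, -0.1, -0.9]
grip_width: 64.0
```

```bash
python3 - <<'E'
from h import *
print(bot.get_obs()['tool_pos'])
cap('scene','scene1.png')
crop('scene1.png',340,80,460,180,6,'s4.png')
E
```

```text
[462.09594416 235.2897199  193.42278255]
```

View pics/s4.png

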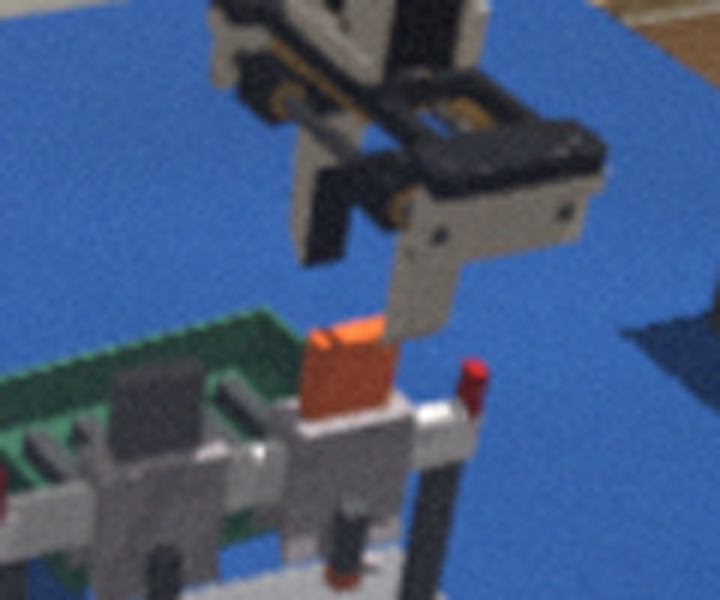

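The fingers straddle the tab, one on either side in x. I'll go down 46 mm.

Emit:
arm_command(targets=[{"x": 0.03, "y": 0, "z": -0.8, "roll": 0}, {"x": 0.07, "y": 0, "z": -2, "roll": 0}, {"x": 0.07, "y": 0, "z": -3.2, "roll": 0}, {"x": 0.07, "y": 0, "z": -4.1, "roll": 0}, {"x": 0.07, "y": 0, "z": -4.6, "roll": 0}, {"x": 0.07, "y": 0, "z": -4.6, "roll": 0}, {"x": 0.07, "y": 0, "z": -4.6, "roll": 0}])

```text
time: 2.68
tool_pos: [463.9, 235.3, 148.9]
tcp_rot: [3.141, -0.0, 1.571]
contact_force: [0.1, 0.3, -0.3]
grip_width: 64.6
```

Emit:
arm_command(targets=[{"x": 0, "y": 0, "z": 0, "roll": 0}, {"x": 0, "y": 0, "z": 0, "roll": 0}, {"x": 0, "y": 0, "z": 0, "roll": 0}, {"x": 0, "y": 0, "z": 0, "roll": 0}, {"x": 0, "y": 0, "z": 0, "roll": 0}, {"x": 0, "y": 0, "z": 0, "roll": 0}, {"x": 0, "y": 0, "z": 0, "roll": 0}, {"x": 0, "y": 0, "z": 0, "roll": 0}], fingers=0)

```text
time: 3.35
tool_pos: [463.6, 235.2, 148.8]
tcp_rot: [3.141, -0.0, 1.571]
contact_force: [-0.8, -0.6, -0.2]
grip_width: 15.7
```

Emit:
arm_command(targets=[{"x": 0, "y": 0, "z": 0, "roll": 0}, {"x": 0, "y": 0, "z": 0, "roll": 0}, {"x": 0, "y": 0, "z": 0, "roll": 0}, {"x": 0, "y": 0, "z": 0, "roll": 0}])

```text
time: 3.68
tool_pos: [463.7, 235.2, 148.8]
tcp_rot: [3.141, -0.0, 1.571]
contact_force: [0.0, -0.6, 0.6]
grip_width: 13.8
```

Emit:
arm_command(targets=[{"x": 0, "y": 0, "z": 0.3, "roll": 0}, {"x": 0, "y": 0, "z": 0.8, "roll": 0}, {"x": 0, "y": 0, "z": 1.3, "roll": 0}, {"x": 0, "y": 0, "z": 1.8, "roll": 0}, {"x": 0, "y": 0, "z": 2.2, "roll": 0}, {"x": 0, "y": 0, "z": 2.5, "roll": 0}, {"x": 0, "y": 0, "z": 2.5, "roll": 0}, {"x": 0, "y": 0, "z": 2.5, "roll": 0}])

```text
time: 4.35
tool_pos: [463.7, 235.2, 173.9]
tcp_rot: [3.141, -0.0, 1.571]
contact_force: [0.7, 0.1, -3.0]
grip_width: 14.0
```

Grip confirmed: the opening is 14.0 mm and the force reads about 3 N of weight. Next I'll lift high.

Emit:
arm_command(targets=[{"x": 0, "y": 0, "z": 0.8, "roll": 0}, {"x": 0, "y": 0, "z": 2.4, "roll": 0}, {"x": 0, "y": 0, "z": 4.4, "roll": 0}, {"x": 0, "y": 0, "z": 6.6, "roll": 0}, {"x": 0, "y": 0, "z": 8.8, "roll": 0}, {"x": 0, "y": 0, "z": 11, "roll": 0}, {"x": 0, "y": 0, "z": 12.8, "roll": 0}, {"x": 0, "y": 0, "z": 13.6, "roll": 0}])

```text
time: 5.02
tool_pos: [464.3, 235.4, 312.7]
tcp_rot: [3.138, -0.001, 1.571]
contact_force: [0.3, 0.4, -2.6]
grip_width: 13.9
```

Emit:
arm_command(targets=[{"x": 0, "y": -0.8, "z": 0, "roll": 0}, {"x": 0, "y": -2.4, "z": 0, "roll": 0}, {"x": 0, "y": -4.5, "z": 0, "roll": 0}, {"x": 0, "y": -6.8, "z": 0, "roll": 0}, {"x": 0, "y": -9.1, "z": 0, "roll": 0}, {"x": 0, "y": -11.4, "z": 0, "roll": 0}, {"x": 0.3, "y": -13.7, "z": 0, "roll": 0}, {"x": 1, "y": -16, "z": 0, "roll": -0.01}])

```text
time: 5.68
tool_pos: [472.3, 73.7, 308.4]
tcp_rot: [-3.139, 0.0, 1.561]
contact_force: [0.8, 0.5, -3.0]
grip_width: 14.1
```

Emit:
arm_command(targets=[{"x": 1, "y": -2.3, "z": 0, "roll": -0.01}, {"x": 2, "y": -4.6, "z": 0, "roll": -0.021}, {"x": 3, "y": -6.9, "z": 0, "roll": -0.031}, {"x": 4, "y": -9, "z": 0, "roll": -0.031}, {"x": 4.5, "y": -10.8, "z": 0, "roll": -0.031}, {"x": 4.7, "y": -11.7, "z": 0, "roll": -0.031}, {"x": 4.7, "y": -11.9, "z": 0, "roll": -0.031}, {"x": 4.7, "y": -11.9, "z": 0, "roll": -0.031}])

```text
time: 6.35
tool_pos: [520.0, -44.0, 308.8]
tcp_rot: [-3.14, -0.001, 1.529]
contact_force: [-0.8, -0.1, -2.9]
grip_width: 13.9
```

Emit:
arm_command(targets=[{"x": 0.02, "y": 0, "z": -0.8, "roll": 0.005}, {"x": 0.05, "y": 0, "z": -2.4, "roll": 0.01}, {"x": 0.1, "y": 0, "z": -4.2, "roll": 0.01}, {"x": 0.1, "y": 0, "z": -5.8, "roll": 0.01}, {"x": 0.1, "y": 0, "z": -6.7, "roll": 0.01}, {"x": 0.1, "y": 0, "z": -7, "roll": 0.01}, {"x": 0.1, "y": 0, "z": -7, "roll": 0.01}, {"x": 0.1, "y": 0, "z": -7, "roll": 0.01}])

```text
time: 7.02
tool_pos: [522.0, -43.5, 240.4]
tcp_rot: [3.14, 0.0, 1.54]
contact_force: [-0.7, -0.2, -3.1]
grip_width: 13.9
```

```bash
python3 - <<'E'
from h import *
o=bot.get_obs();print(o['tool_pos'],o['tcp_rot'])
cap('scene','scene2.png');cap('top','top2.png')
crop('scene2.png',190,65,370,265,3,'s5.png')
crop('top2.png',290,175,450,275,5,'t5.png')
E
```

```text
[521.95778818 -43.49113319 240.40694883] [3.14040377e+00 1.93891655e-04 1.54044404e+00]
```

View pics/s5.png

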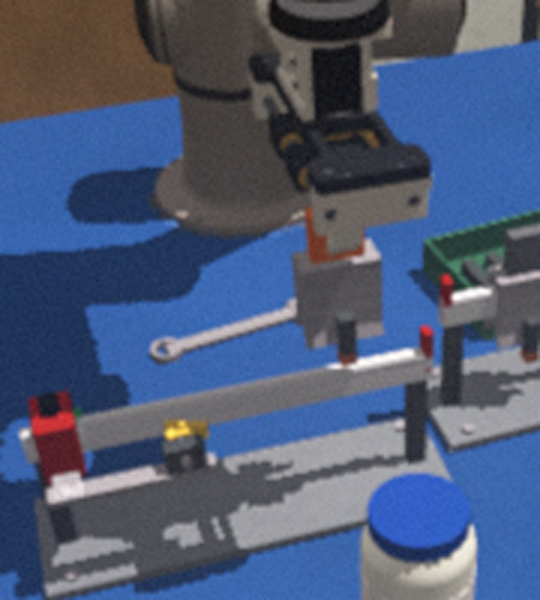

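View pics/t5.png

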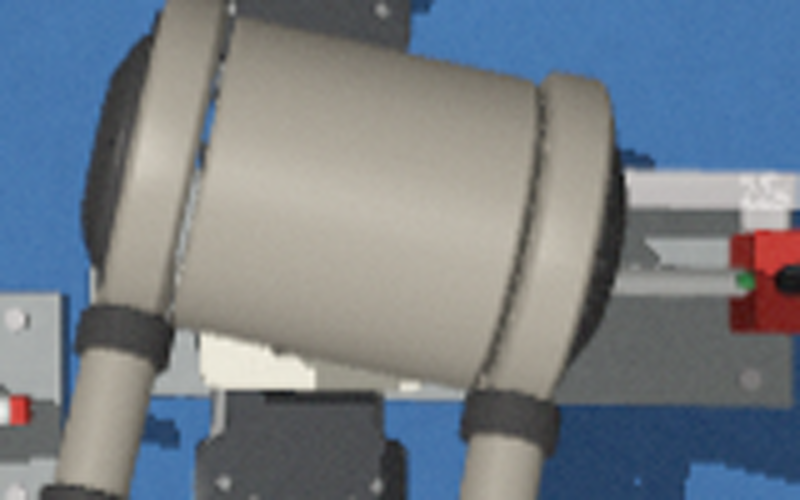

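The carrier hangs above the rail near its open end. In the scene crop the leg is at (340,290) and the end stop at (427,345). I'll lower it to just above engagement, then go down slowly while watching force.

Emit:
arm_command(targets=[{"x": -0.05, "y": 0, "z": -0.6, "roll": 0}, {"x": -0.05, "y": 0, "z": -1.6, "roll": 0}, {"x": -0.05, "y": 0, "z": -2.7, "roll": 0}, {"x": -0.05, "y": 0, "z": -3.6, "roll": 0}, {"x": -0.05, "y": 0, "z": -4, "roll": 0}, {"x": -0.05, "y": 0, "z": -4, "roll": 0}])

```text
time: 7.62
tool_pos: [520.5, -43.7, 198.3]
tcp_rot: [-3.139, -0.001, 1.54]
contact_force: [-0.4, 0.5, -2.5]
grip_width: 14.0
```

Emit:
arm_command(targets=[{"x": 0, "y": 0, "z": -0.2, "roll": 0}, {"x": 0, "y": 0, "z": -0.4, "roll": 0}, {"x": 0, "y": 0, "z": -0.6, "roll": 0}, {"x": 0, "y": 0, "z": -0.8, "roll": 0}, {"x": 0, "y": 0, "z": -1, "roll": 0}, {"x": 0, "y": 0, "z": -1.2, "roll": 0}, {"x": 0, "y": 0, "z": -1.4, "roll": 0}, {"x": 0, "y": 0, "z": -1.5, "roll": 0}])

```text
time: 8.28
tool_pos: [521.0, -43.8, 184.4]
tcp_rot: [-3.141, -0.0, 1.54]
contact_force: [-0.4, -0.6, -3.4]
grip_width: 13.9
```

Emit:
arm_command(targets=[{"x": 0, "y": 0, "z": -0.3, "roll": 0}, {"x": 0, "y": 0, "z": -0.6, "roll": 0}, {"x": 0, "y": 0, "z": -0.9, "roll": 0}, {"x": 0, "y": 0, "z": -1.2, "roll": 0}, {"x": 0, "y": 0, "z": -1.5, "roll": 0}, {"x": 0, "y": 0, "z": -1.8, "roll": 0}, {"x": 0, "y": 0, "z": -2.1, "roll": 0}, {"x": 0, "y": 0, "z": -2.3, "roll": 0}])

```text
time: 8.95
tool_pos: [521.0, -43.8, 161.3]
tcp_rot: [-3.141, -0.0, 1.54]
contact_force: [-0.9, -0.0, -2.6]
grip_width: 13.8
```

Emit:
arm_command(targets=[{"x": 0, "y": 0, "z": -0.2, "roll": 0}, {"x": 0, "y": 0, "z": -0.4, "roll": 0}, {"x": 0, "y": 0, "z": -0.6, "roll": 0}, {"x": 0, "y": 0, "z": -0.8, "roll": 0}, {"x": 0, "y": 0, "z": -1, "roll": 0}, {"x": 0, "y": 0, "z": -1.05, "roll": 0}, {"x": 0, "y": 0, "z": -1.1, "roll": 0}, {"x": 0, "y": 0, "z": -1.1, "roll": 0}])

```text
time: 9.62
tool_pos: [521.1, -43.8, 150.7]
tcp_rot: [3.142, -0.0, 1.54]
contact_force: [-0.8, -0.8, -3.5]
grip_width: 13.8
```

Emit:
arm_command(targets=[{"x": 0, "y": 0, "z": -0.05, "roll": 0}, {"x": 0, "y": 0, "z": -0.1, "roll": 0}, {"x": 0, "y": 0, "z": -0.13, "roll": 0}, {"x": 0, "y": 0, "z": -0.13, "roll": 0}, {"x": 0, "y": 0, "z": -0.13, "roll": 0}])

```text
time: 10.03
tool_pos: [521.1, -43.8, 149.4]
tcp_rot: [3.142, 0.0, 1.54]
contact_force: [0.3, -0.1, -3.4]
grip_width: 13.8
```

Emit:
arm_command(targets=[{"x": 0, "y": 0, "z": -0.04, "roll": 0}, {"x": 0, "y": 0, "z": -0.06, "roll": 0}, {"x": 0, "y": 0, "z": -0.06, "roll": 0}, {"x": 0, "y": 0, "z": -0.06, "roll": 0}])

```text
time: 10.37
tool_pos: [521.1, -43.8, 148.8]
tcp_rot: [3.142, -0.0, 1.54]
contact_force: [-0.4, -0.8, -3.6]
grip_width: 13.7
```

Emit:
arm_command(targets=[{"x": 0, "y": 0, "z": -0.03, "roll": 0}, {"x": 0, "y": 0, "z": -0.06, "roll": 0}, {"x": 0, "y": 0, "z": -0.06, "roll": 0}, {"x": 0, "y": 0, "z": -0.06, "roll": 0}])

```text
time: 10.7
tool_pos: [521.2, -43.8, 148.7]
tcp_rot: [3.141, 0.0, 1.54]
contact_force: [-2.7, 1.0, 4.5]
grip_width: 13.8
```

Emit:
arm_command(targets=[{"x": 0, "y": 0, "z": -0.03, "roll": 0}, {"x": 0, "y": 0, "z": -0.05, "roll": 0}, {"x": 0, "y": 0, "z": -0.05, "roll": 0}, {"x": 0, "y": 0, "z": -0.05, "roll": 0}])

```text
time: 11.03
tool_pos: [521.2, -43.8, 148.7]
tcp_rot: [3.141, 0.0, 1.54]
contact_force: [-3.3, 1.0, 9.1]
grip_width: 14.0
```

Seated: contact comes at TCP z=148.7, with a stiffness of about 9 N/mm. I'll take the downward push off and slide along the rail towards the latch.

Emit:
arm_command(targets=[{"x": -0.02, "y": 0, "z": 0.04, "roll": 0}, {"x": -0.03, "y": 0, "z": 0.08, "roll": 0}, {"x": -0.03, "y": 0, "z": 0.08, "roll": 0}])

```text
time: 11.28
tool_pos: [521.2, -43.8, 148.7]
tcp_rot: [3.141, 0.0, 1.54]
contact_force: [-1.3, 0.5, 2.7]
grip_width: 13.5
```

Emit:
arm_command(targets=[{"x": -0.006, "y": -0.2, "z": 0, "roll": 0}, {"x": -0.019, "y": -0.6, "z": 0, "roll": 0}, {"x": -0.034, "y": -1.1, "z": 0, "roll": 0}, {"x": -0.05, "y": -1.6, "z": 0, "roll": 0}, {"x": -0.065, "y": -2.1, "z": 0, "roll": 0}, {"x": -0.08, "y": -2.6, "z": 0, "roll": 0}, {"x": -0.093, "y": -3.0, "z": 0, "roll": 0}, {"x": -0.1, "y": -3.2, "z": 0, "roll": 0}])

```text
time: 11.95
tool_pos: [520.0, -76.5, 148.7]
tcp_rot: [3.141, -0.0, 1.539]
contact_force: [-0.3, 4.4, 5.6]
grip_width: 13.6
```

Emit:
arm_command(targets=[{"x": -0.006, "y": -0.2, "z": 0.03, "roll": 0}, {"x": -0.019, "y": -0.6, "z": 0.03, "roll": 0}, {"x": -0.034, "y": -1.1, "z": 0.03, "roll": 0}, {"x": -0.05, "y": -1.6, "z": 0.03, "roll": 0}, {"x": -0.07, "y": -2.2, "z": 0.03, "roll": 0}, {"x": -0.087, "y": -2.8, "z": 0.03, "roll": 0}, {"x": -0.105, "y": -3.4, "z": 0.03, "roll": 0}, {"x": -0.118, "y": -3.8, "z": 0.03, "roll": 0}])

```text
time: 12.62
tool_pos: [518.6, -114.8, 148.7]
tcp_rot: [-3.141, 0.0, 1.539]
contact_force: [0.0, 4.9, 2.1]
grip_width: 13.7
```

```bash
python3 - <<'E'
from h import *
o=bot.get_obs();print(o['tool_pos'],o['tcp_rot'],o['contact_force'])
cap('scene','scene3.png')
crop('scene3.png',190,105,350,265,4,'s6.png')
E
```

```text
[ 518.56358439 -114.76806698  148.74085867] [-3.14149033e+00  2.07325047e-04  1.53931445e+00] [0.03151904 4.85764862 2.08563974]
```

View pics/s6.png

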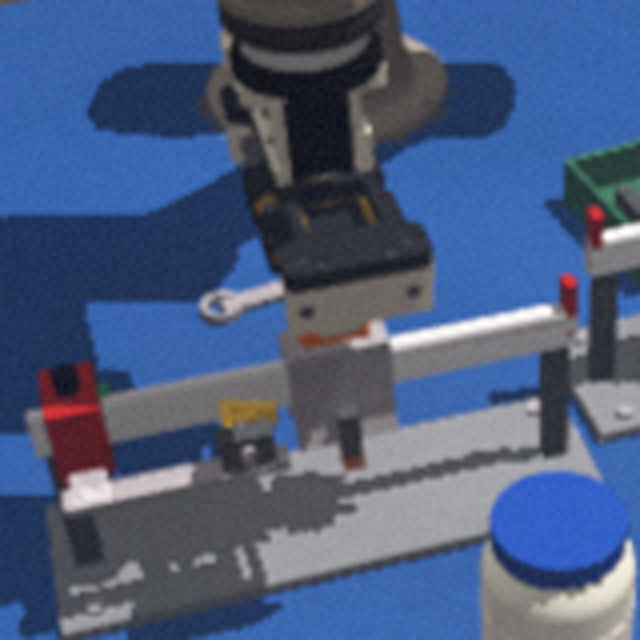

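The carrier sits on the rail, with its leg edge at (290,390) in the crop just before the yellow latch at (248,412). I'll go on slowly past the latch.

Emit:
arm_command(targets=[{"x": -0.006, "y": -0.2, "z": 0, "roll": 0}, {"x": -0.018, "y": -0.6, "z": 0, "roll": 0}, {"x": -0.031, "y": -1.0, "z": 0, "roll": 0}, {"x": -0.043, "y": -1.4, "z": 0, "roll": 0}, {"x": -0.056, "y": -1.8, "z": 0, "roll": 0}, {"x": -0.068, "y": -2.2, "z": 0, "roll": 0}, {"x": -0.08, "y": -2.6, "z": 0, "roll": 0}, {"x": -0.09, "y": -2.9, "z": 0, "roll": 0}])

```text
time: 13.33
tool_pos: [517.5, -142.9, 148.8]
tcp_rot: [-3.141, -0.001, 1.539]
contact_force: [-1.2, 5.8, 1.8]
grip_width: 13.8
```

Emit:
arm_command(targets=[{"x": -0.009, "y": -0.3, "z": 0, "roll": 0}, {"x": -0.018, "y": -0.6, "z": 0, "roll": 0}, {"x": -0.031, "y": -1.0, "z": 0, "roll": 0}, {"x": -0.043, "y": -1.4, "z": 0, "roll": 0}, {"x": -0.056, "y": -1.8, "z": 0, "roll": 0}, {"x": -0.068, "y": -2.2, "z": 0, "roll": 0}, {"x": -0.08, "y": -2.6, "z": 0, "roll": 0}, {"x": -0.09, "y": -2.9, "z": 0, "roll": 0}])

```text
time: 14.0
tool_pos: [516.2, -171.5, 148.8]
tcp_rot: [-3.14, -0.001, 1.54]
contact_force: [-2.3, 5.7, 4.0]
grip_width: 13.5
```

Emit:
arm_command(targets=[{"x": -0.009, "y": -0.3, "z": 0.01, "roll": 0}, {"x": -0.022, "y": -0.7, "z": 0.02, "roll": 0}, {"x": -0.034, "y": -1.1, "z": 0.02, "roll": 0}, {"x": -0.046, "y": -1.5, "z": 0.02, "roll": 0}, {"x": -0.059, "y": -1.9, "z": 0.02, "roll": 0}, {"x": -0.071, "y": -2.3, "z": 0.02, "roll": 0}, {"x": -0.083, "y": -2.7, "z": 0.02, "roll": 0}, {"x": -0.096, "y": -3.1, "z": 0.02, "roll": 0}])

```text
time: 14.67
tool_pos: [515.1, -202.6, 148.8]
tcp_rot: [-3.14, -0.001, 1.54]
contact_force: [-2.4, 4.8, 2.6]
grip_width: 14.1
```

```bash
python3 - <<'E'
from h import *
o=bot.get_obs();print(o['tool_pos'],o['tcp_rot'],o['contact_force'])
cap('scene','scene4.png');cap('top','top4.png')
crop('scene4.png',190,145,310,265,5,'s7.png')
crop('top4.png',360,175,480,265,6,'t7.png')
E
```

```text
[ 515.12239509 -202.55013642  148.82475104] [-3.13973593e+00 -1.15464654e-03  1.54000457e+00] [-2.42701471  4.83102344  2.62704621]
```

View pics/s7.png

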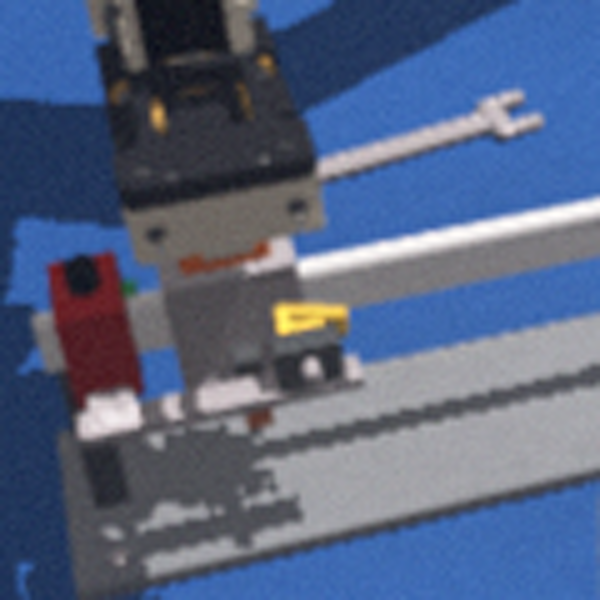

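The latch, at (310,320) in the crop, is still pressed in by the carrier. The gap from the carrier front to the green pin is about 8 mm. I'll go on in small steps.

Emit:
arm_command(targets=[{"x": -0.006, "y": -0.2, "z": 0, "roll": 0}, {"x": -0.012, "y": -0.4, "z": 0, "roll": 0}, {"x": -0.018, "y": -0.6, "z": 0, "roll": 0}, {"x": -0.025, "y": -0.8, "z": 0, "roll": 0}, {"x": -0.031, "y": -1.0, "z": 0, "roll": 0}, {"x": -0.031, "y": -1.0, "z": 0, "roll": 0}])

```text
time: 15.27
tool_pos: [515.2, -212.7, 148.8]
tcp_rot: [-3.141, -0.0, 1.54]
contact_force: [-1.8, 3.2, 3.0]
grip_width: 13.6
```

Emit:
arm_command(targets=[{"x": -0.003, "y": -0.1, "z": 0, "roll": 0}, {"x": -0.006, "y": -0.2, "z": 0, "roll": 0}, {"x": -0.006, "y": -0.2, "z": 0, "roll": 0}])

```text
time: 15.52
tool_pos: [515.1, -214.0, 148.8]
tcp_rot: [-3.14, -0.001, 1.54]
contact_force: [-2.8, 6.0, 2.1]
grip_width: 13.8
```

Emit:
arm_command(targets=[{"x": -0.003, "y": -0.1, "z": 0, "roll": 0}, {"x": -0.003, "y": -0.1, "z": 0, "roll": 0}])

```text
time: 15.68
tool_pos: [515.1, -214.8, 148.8]
tcp_rot: [-3.14, -0.002, 1.54]
contact_force: [-2.4, 5.7, 2.5]
grip_width: 14.2
```

Emit:
arm_command(targets=[{"x": -0.003, "y": -0.1, "z": 0, "roll": 0}, {"x": -0.003, "y": -0.1, "z": 0, "roll": 0}])

```text
time: 15.85
tool_pos: [515.1, -215.8, 148.8]
tcp_rot: [-3.141, -0.002, 1.54]
contact_force: [-1.1, 4.7, 1.5]
grip_width: 13.6
```

Emit:
arm_command(targets=[{"x": -0.003, "y": -0.1, "z": 0, "roll": 0}, {"x": -0.003, "y": -0.1, "z": 0, "roll": 0}])

```text
time: 16.02
tool_pos: [515.2, -217.0, 148.9]
tcp_rot: [-3.141, -0.001, 1.54]
contact_force: [-1.4, 6.2, 1.7]
grip_width: 14.0
```

Emit:
arm_command(targets=[{"x": -0.003, "y": -0.1, "z": 0, "roll": 0}, {"x": -0.003, "y": -0.1, "z": 0, "roll": 0}])

```text
time: 16.18
tool_pos: [515.2, -217.9, 148.8]
tcp_rot: [-3.141, -0.002, 1.54]
contact_force: [-1.0, 6.3, 2.1]
grip_width: 13.9
```

Emit:
arm_command(targets=[{"x": -0.003, "y": -0.1, "z": 0, "roll": 0}, {"x": -0.003, "y": -0.1, "z": 0, "roll": 0}])

```text
time: 16.35
tool_pos: [515.1, -218.8, 148.9]
tcp_rot: [-3.141, -0.002, 1.54]
contact_force: [-2.2, 6.5, 3.7]
grip_width: 13.8
```

```bash
python3 - <<'E'
from h import *
cap('scene','scene5.png')
crop('scene5.png',195,165,285,255,6.6,'s8.png')
E
```

```text
(no output)
```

View pics/s8.png

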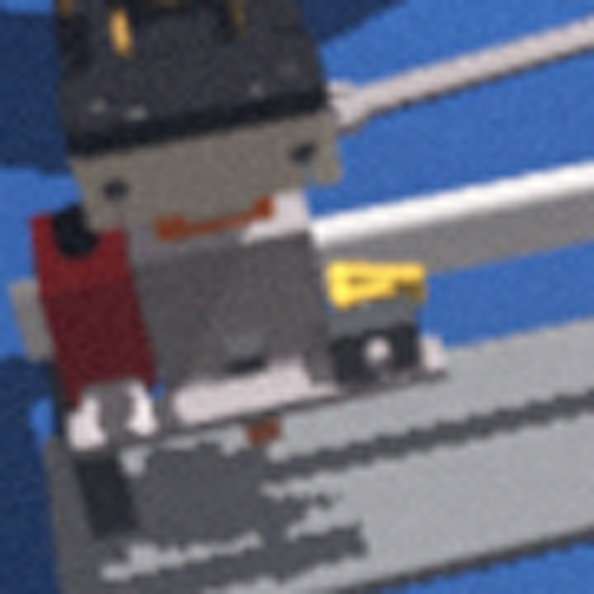

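The carrier is nearly at the collar, and its rear edge at (325,290) is level with the latch back at (330,285). I'll feel for the rigid stop.

Emit:
arm_command(targets=[{"x": -0.002, "y": -0.05, "z": 0, "roll": 0}, {"x": -0.002, "y": -0.05, "z": 0, "roll": 0}])

```text
time: 16.57
tool_pos: [515.1, -218.8, 148.9]
tcp_rot: [-3.141, -0.003, 1.54]
contact_force: [-1.6, 7.5, 2.4]
grip_width: 13.8
```

Emit:
arm_command(targets=[{"x": -0.002, "y": -0.05, "z": 0, "roll": 0}, {"x": -0.002, "y": -0.05, "z": 0, "roll": 0}])

```text
time: 16.73
tool_pos: [515.1, -218.9, 148.9]
tcp_rot: [-3.141, -0.003, 1.54]
contact_force: [-1.0, 9.5, 3.2]
grip_width: 13.9
```

Emit:
arm_command(targets=[{"x": -0.002, "y": -0.05, "z": 0, "roll": 0}, {"x": -0.002, "y": -0.05, "z": 0, "roll": 0}])

```text
time: 16.9
tool_pos: [515.1, -218.9, 148.9]
tcp_rot: [-3.141, -0.004, 1.54]
contact_force: [-1.3, 11.8, 5.7]
grip_width: 13.9
```

```bash
python3 - <<'E'
from h import *
cap('scene','scene6.png');cap('top','top6.png')
ims=[]
for f in ('scene0','scene4','scene5','scene6'):
    i=cv2.imread(f'pics/{f}.png'); c=i[190:225,235:270]; ims.append(cv2.resize(c,None,fx=8,fy=8,interpolation=cv2.INTER_CUBIC))
    h=cv2.cvtColor(i,cv2.COLOR_BGR2HSV); m=cv2.inRange(h,(20,120,120),(35,255,255))[180:240,220:290]; ys,xs=np.nonzero(m); print(f,len(xs),xs.mean()+220,ys.mean()+180,xs.min()+220,xs.max()+220,ys.min()+180,ys.max()+180)
cv2.imwrite('pics/cmp.png',np.vstack([np.hstack(ims[:2]),np.hstack(ims[2:])]))
crop('top6.png',380,190,470,260,8,'t8.png')
E
```

```text
scene0 66 250.6060606060606 207.0151515151515 245 258 205 211
scene4 64 250.703125 207.921875 245 258 206 211
scene5 70 250.81428571428572 207.1142857142857 245 258 205 211
scene6 71 250.98591549295776 207.11267605633802 245 258 205 211
```

View pics/cmp.png

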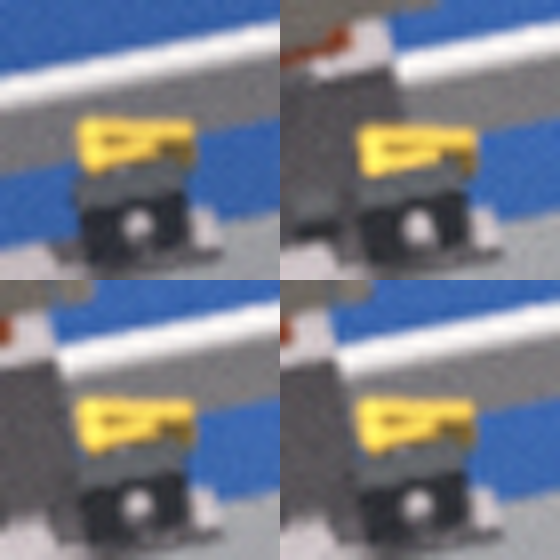

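View pics/t8.png

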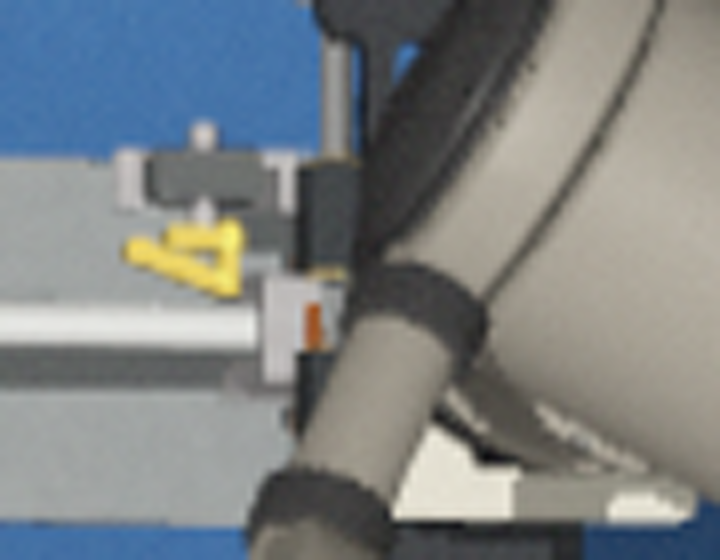

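The latch is back at its free position: in the scene image its mean row is 207.1, against 207.0 free and 207.9 when pressed. The top view shows its inner tip behind the carrier. I'll ease off the push, checking that the latch holds, and then release.

Emit:
arm_command(targets=[{"x": 0, "y": 0.05, "z": 0.01, "roll": 0}, {"x": 0, "y": 0.12, "z": 0.02, "roll": 0}, {"x": 0, "y": 0.18, "z": 0.03, "roll": 0}, {"x": 0, "y": 0.18, "z": 0.03, "roll": 0}, {"x": 0, "y": 0.18, "z": 0.03, "roll": 0}])

```text
time: 17.42
tool_pos: [515.1, -218.8, 148.9]
tcp_rot: [-3.141, -0.001, 1.54]
contact_force: [-0.6, 6.4, -1.2]
grip_width: 13.8
```

Emit:
arm_command(targets=[{"x": 0, "y": 0.05, "z": 0, "roll": 0}, {"x": 0, "y": 0.1, "z": 0, "roll": 0}, {"x": 0, "y": 0.15, "z": 0, "roll": 0}, {"x": 0, "y": 0.15, "z": 0, "roll": 0}])

```text
time: 17.75
tool_pos: [515.1, -217.9, 148.9]
tcp_rot: [-3.141, -0.0, 1.54]
contact_force: [-0.5, 3.0, -3.6]
grip_width: 13.8
```

Emit:
arm_command(targets=[{"x": 0, "y": 0, "z": 0, "roll": 0}, {"x": 0, "y": 0, "z": 0, "roll": 0}, {"x": 0, "y": 0, "z": 0, "roll": 0}, {"x": 0, "y": 0, "z": 0, "roll": 0}, {"x": 0, "y": 0, "z": 0, "roll": 0}, {"x": 0, "y": 0, "z": 0, "roll": 0}], fingers=0.5)

```text
time: 18.25
tool_pos: [515.5, -218.2, 149.6]
tcp_rot: [3.141, 0.0, 1.54]
contact_force: [0.4, -0.4, 0.2]
grip_width: 45.2
```

Released with no residual force. Next I'll go straight up, then back away for a final look.

Emit:
arm_command(targets=[{"x": 0, "y": 0, "z": 0.5, "roll": 0}, {"x": 0, "y": 0, "z": 1.5, "roll": 0}, {"x": 0, "y": 0, "z": 3, "roll": 0}, {"x": 0, "y": 0, "z": 5, "roll": 0}, {"x": 0, "y": 0, "z": 7, "roll": 0}, {"x": 0, "y": 0, "z": 9, "roll": 0}, {"x": 0, "y": 0, "z": 11, "roll": 0}, {"x": 0, "y": 0, "z": 12, "roll": 0}])

```text
time: 18.92
tool_pos: [516.1, -218.4, 273.0]
tcp_rot: [3.137, 0.002, 1.54]
contact_force: [-0.3, 0.6, 0.7]
grip_width: 46.1
```

Emit:
arm_command(targets=[{"x": -0.8, "y": 0, "z": 0, "roll": 0}, {"x": -2.5, "y": 0, "z": 0, "roll": 0}, {"x": -4.5, "y": 0, "z": 0, "roll": 0}, {"x": -6.5, "y": 0, "z": 0, "roll": 0}, {"x": -8.5, "y": 0, "z": 0, "roll": 0}, {"x": -10.5, "y": 0, "z": 0, "roll": 0}, {"x": -12, "y": 0, "z": 0, "roll": 0}, {"x": -12, "y": 0, "z": 0, "roll": 0}])

```text
time: 19.58
tool_pos: [392.4, -217.3, 268.6]
tcp_rot: [-3.139, -0.001, 1.539]
contact_force: [0.8, -0.1, -0.4]
grip_width: 46.2
```

```bash
python3 - <<'E'
from h import *
o=bot.get_obs();print(o['time'],o['tool_pos'],o['contact_force'])
cap('scene','scene7.png');c=cap('top','top7.png')
crop('top7.png',380,185,480,265,8,'t9.png')
crop('scene7.png',195,165,285,255,6.6,'s9.png')
E
```

```text
19.5833 [ 392.35988179 -217.34352543  268.60020841] [ 0.77708523 -0.1352555  -0.4060373 ]
```

View pics/t9.png

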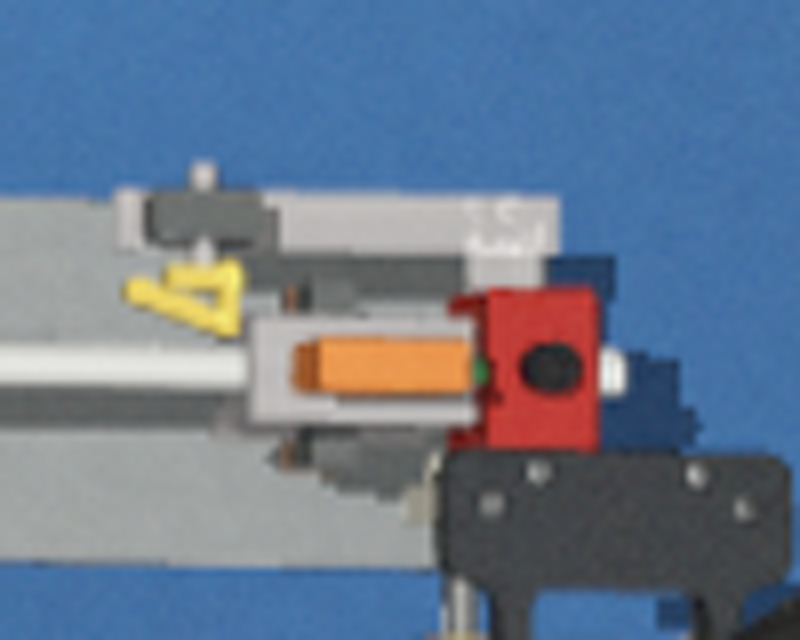

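View pics/s9.png

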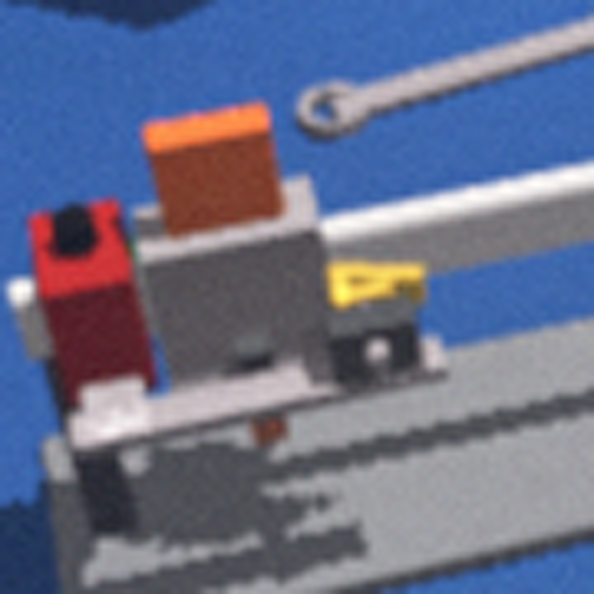

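View pics/top7.png

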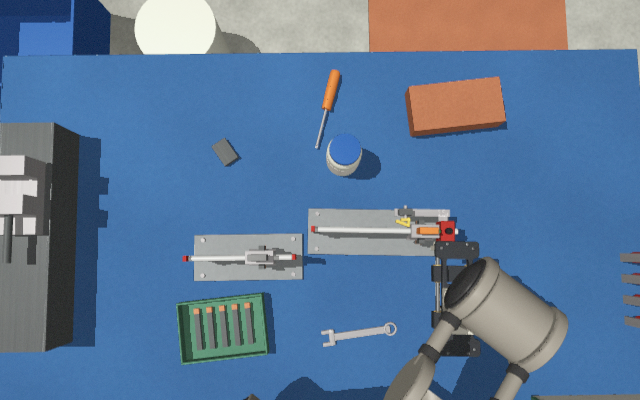

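```bash
python3 - <<'E'
from h import *
c=load('top7.png')
for x in (318,472): print(atz(c,380+x/8,185+365/8,180))
print('bridge rear/front',[atz(c,380+x/8,185+370/8,140)[1] for x in (250,474)],'collar top front',atz(c,380+489/8,185+370/8,142)[1])
a,b=cv2.imread('pics/top0.png'),cv2.imread('pics/top7.png')
d=cv2.absdiff(a,b).max(2)
print('jar diff',d[125:180,322:365].mean(),'grey',d[240:275,243:272].mean(), 'bg',d[60:110,220:300].mean())
E
```

```text
[ 513.48034512 -194.75902052  180.        ]
[ 512.96017053 -234.76472376  180.        ]
bridge rear/front [np.float64(-184.28979545566932), np.float64(-244.68764539321018)] collar top front -248.253813134682
jar diff 2.5192389006342495 grey 6.395073891625616 bg 2.546
```

```bash
python3 - <<'E'
from h import *
a,b=[cv2.imread(f'pics/top{i}.png')[225:290,235:300] for i in (0,7)]
cv2.imwrite('pics/g.png',np.hstack([cv2.resize(x,None,fx=6,fy=6,interpolation=cv2.INTER_CUBIC) for x in(a,b)]))
E
```

```text
(no output)
```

View pics/g.png

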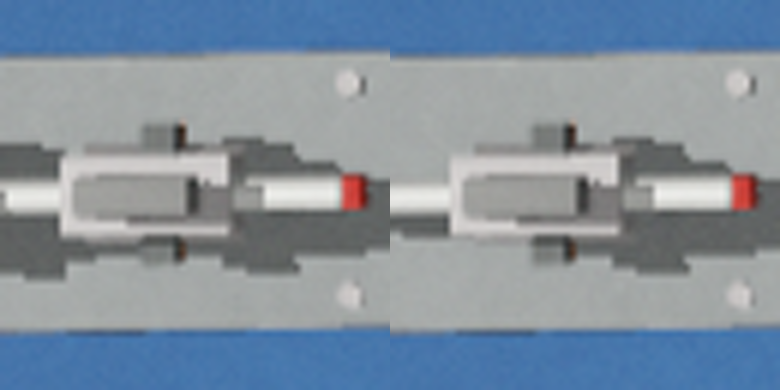

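The grey carrier has not moved; only the shadow to its left changed. The jar is unchanged too. The orange carrier sits between the latch and the collar, so I'll hand in.

```bash
python3 -c "
from plant import bot
print(bot.close_job())"
```

```text
the job is handed in; nothing more can be done
None
```

The orange carrier is latched home on the next rail, and I handed the job in after about 20 s of robot time. I lifted it clear of its rail and end stop, hung it at the entry point, and slid it past the yellow latch until it met the rigid stop. The along-rail force reached at most about 12 N in the readings.

- **Latch:** after I released the carrier and backed away, the images showed the latch out at its free position, directly behind the carrier.
- **Switch pin:** the carrier had settled back about 3 mm from the stop face. I measured 3.6 mm, good to about 1 mm, and the latch's own room is 3 mm. That puts the pin near the low end of its 3 to 6 mm held-in range. I judged this from the images only, as the switch can't be read directly.
- **Bystanders:** the grey carrier and the flux jar look unmoved in the before and after pictures.
- **Refused move:** one move call was refused because its rows were incomplete. It moved nothing, and I repeated it correctly.

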